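# Swap a plug-in relay

## Task

Swap the relay in the middle socket of the relay station: pull the old one straight out and leave it in the steel tray, then plug the spare of the same broad size, which stands on the bench, into that socket, squarely and fully home. The slim spare is the wrong type and stays where it is; do not disturb it or the bottle, the reel and the tape roll.

Things in the scene. Friction and masses are not known exactly. Their poses are not given: they have to be found in the camera images.
- socket (a point): centre of the mouth of the socket hole, in the relay station's top face, 30 mm over the bench. The hole is 28.4 mm (x) by 22.4 mm (y), 16 mm deep, open upward (z up); axes as the station's.
- relay_station: white terminal block fixed to the bench, 64 mm (x) by 110 mm (y) by 30 mm high, screws along both long edges; origin at the centre of its underside. In a row along y: a fixed slim grey relay at y = +29 and one at -29 mm, each 36 (x) by 18 (y), 46 mm above the top face, and the socket between. They leave 6 mm beside the middle relay: hold that one by its free faces towards +x and -x.
- old_relay: relay that sits in the socket at first: grey block 36 mm (x) by 28 (y) by 46 high on a black plug foot 26 (x) by 20 (y) by 14 high, whose lowest 4 mm taper in by 2 mm a side; 55 to 110 g. Origin: centre of the foot's underside, z up. Fully home, the block rests on the station's top, the origin 14 mm below the socket point. No latch: it lifts straight out.
- old_relay_middle (a point): a point of the old relay on its axis, 30 mm above its origin, half way up it
- spare_relay: the broad spare, same make and sizes as the old relay (block 36 x 28 x 46 mm on foot 26 x 20 x 14 mm, same origin and axes, 55 to 110 g), standing loose on its foot on the bench. It fits the socket either way round (turned by half a turn), its x along the socket's x.
- slim_relay: the slim spare, which is not wanted: grey block 36 mm (x) by 18 mm (y) by 46 mm high on a black foot 26 x 14 x 14 mm, standing loose on its foot on the bench; origin at the centre of the foot's underside
- tray: shallow open steel tray, fixed to the bench, 110 x 110 x 20 mm outside, walls and floor 3 mm thick, empty at the start; origin at the centre of its underside, sides along its x and y
- ipa_bottle: white dispenser bottle with a blue cap, 64 mm across, 126 mm tall, standing loose; origin at the centre of its underside
- solder_reel: reel of solder with flanges, 58 mm across, 38 mm high, standing loose and flat; origin at the centre of its underside
- tape_roll: roll of white tape, 66 mm across, 19 mm high, lying loose and flat; origin at the centre of its underside
Not all that is in view belongs to the job. Leave any green or orange look-alike of the spare_relay alone.

How it is judged:
On the way, in this order (a step that is already met when the one before it is completed fails the run):
1. the old relay is out of the socket and in the tray, let go (x of old_relay_middle in the frame of tray between -0.05 and 0.05 m and y of old_relay_middle in the frame of tray between -0.05 and 0.05 m and height (world z) of old_relay_middle below 0.045 m and contact force between the fingers and old_relay below 0.1 N), for 0.2 s.
2. the broad spare is in the socket, fully home (z of spare_relay in the frame of socket below -0.0122 m and horizontal distance between spare_relay and socket below 0.004 m), for 0.2 s.
At the end, for the whole second after the job is handed in: Spare in the socket at rest: origin 12.2 mm or more below the mouth, within 4 mm of its axis, x within 0.15 rad of the socket's x (either way round), tilt under 0.06 rad. Old relay at rest in the tray: middle within 50 mm of the tray centre along both sides and under 45 mm high (all of step 2 and angle between the x axis of spare_relay and the x axis of socket, either way round below 0.15 rad and angle between spare_relay's own z axis and vertical below 0.06 rad and linear speed of spare_relay below 0.01 m/s and x of old_relay_middle in the frame of tray between -0.05 and 0.05 m and y of old_relay_middle in the frame of tray between -0.05 and 0.05 m and height (world z) of old_relay_middle below 0.045 m and linear speed of old_relay below 0.02 m/s); the robot touches nothing.
It fails at once if the slim spare is moved by more than 20 mm or tipped over (distance of slim_relay from where it was at the start of the episode above 0.02 m or angle between slim_relay's own z axis and vertical above 0.5 rad).
It fails at once if the bottle is moved by more than 20 mm or tipped over (distance of ipa_bottle from where it was at the start of the episode above 0.02 m or angle between ipa_bottle's own z axis and vertical above 0.5 rad).
It fails at once if the solder reel is moved by more than 20 mm (distance of solder_reel from where it was at the start of the episode above 0.02 m).
It fails at once if the tape roll is moved by more than 20 mm (distance of tape_roll from where it was at the start of the episode above 0.02 m).
It also fails if it takes over 58 s, if anything falls off the work surface, if the arm or the gripper's body presses on something with over 40 N, if the wrist force passes 120 N, or if a joint passes its speed limit or range.

## Robot

A 7-joint arm with a two-finger parallel gripper is mounted at the origin on a cart in front of the work surface, level with it; the furniture and walls round the work are solid. World frame = base frame: x ahead of the robot, y to its left, z up, the work surface at z = 0. Lengths are in m, angles in rad, forces in N, time in s.
With the tool pointing down it reaches from about 0.425 to 0.925 m from the base axis. Payload 6.8 kg.
Tool frame: the origin (TCP) lies midway between the tips of the shut fingers; the grasp point (between the pads) lies 19 mm behind it; z points along the fingers, y is the line along which they close (so a half turn about z gives the same grasp; the last joint's range is limited). The gripper opens to 85 mm and grips with 20 to 120 N. Pads are 22 mm wide; open, the fingers measure 114 mm over their backs; the gripper's body (76 mm by 85 mm) begins 54 mm behind the grasp point. The pads swing forward as they close: fully open they stand 13 mm farther back than shut.
Start: joints at [1.108, 0.477, 0.022, 1.555, -0.011, 1.109, -0.083], TCP at [0.235, -0.633, 0.231] pointing down, gripper open.
Joint ranges: [-2.96, 2.96], [-0.34, 2.1], [-1.41, 1.46], [0.24, 2.44], [-1.37, 4.51], [0.17, 1.92], [-2.96, 2.96]. Speed limits (rad/s): [2.39, 2.39, 3.14, 3.14, 3.14, 3.14, 3.14].

## Interface

Orientations are given as a rotation vector (axis times angle).
In Python, from bench import r gives the robot as it stands. The module is installed in compiled form; this text tells all that it offers.
- The arm moves only by the tool apply_moves, never from a script. Its argument "rows" is a list of rows, each a list of 6 numbers: the shift along the tool's x, y, z scaled (see below), then the turn, a rotation vector about the tool's x, y, z scaled (see below). A call has 1 to 5 rows; each row is the pose to reach, as a shift and turn from the pose commanded when the call began, along the tool's axes at that moment; what a row does not reach only later rows make up. The controller multiplies each number of a shift by 0.25 m and each number of a turn by 90 degrees. A row lasts 1/8 s, in which the tool goes at most 62.5 mm and 10.7 degrees, less where a joint would pass 70% of its speed; a pose out of reach is approached as far as the arm can. A call with a number of a shift or a turn outside -1 to 1 is refused whole. A call with a gripper value outside its range is refused whole. "claw" is the opening, from 0 (shut) to 1 (fully open), set as the call begins (left out, the last holds). The fingers move at their own pace and stop on an object; "newtons" is the grip in N (left out, the last holds). Time passes only in rows, so rows that repeat a pose let the fingers close. It gives the time, the measured TCP pose, the force, the opening and the grip force at its end, in the units of the state.
- r.get_obs(): the state, without advancing time (a new reading comes with each control period).
- r.grab_frame(name): name is "scene" or "top" or "wrist"; returns a dict with "pixels" (480x640x3 uint8, red, green, blue), "intrinsics" (3x3 intrinsics, pixels), "eye" and "attitude" of the camera in the world. Camera axes: x right, y up, looking along -z (the intrinsics and any distortion apply to the point x, -y, -z); pixel columns grow to the right and rows downward; lengths in m; the calibration is good to about 2 mm. A picture is of the moment at which its call begins. There is no depth.
- r.hand_in(): hands the job in; it is judged then, once.
Trained networks look in a picture, given as the dict that the camera call returned (one of the last four; its "shot" number tells which), for a name from the list of things; names that differ only in an ending like _2 or _b are one class to them, and where a whole thing is asked for, a point or a joint stands for the part that bears it (a point fixed in the world has none). Each returns a list of dicts, best first, with "conf" (0 to 1); they miss things now and then, are a little off and sometimes report something else, mostly with a low value. They report only what shows in the picture. A call takes as long as a camera call. They do not tell look-alikes from the thing itself.
- r.search_frame(picture, thing): "rect" ([left, top, width, height] in pixels, round what is visible of it).
- r.outline_of(picture, thing): "pixels" (480x640 bool, what is visible of it) and "rect" ([left, top, width, height] in pixels, round what is visible of it).
- r.landmark_of(picture, thing): "point" ([column, row] in pixels: a listed point, or the origin of a listed thing).
The state is a dict: "clock": time; "joints": joint angles; "qvel": joint speeds; "tau": joint torques, N m; "tcp_pos": TCP position; "orientation": TCP orientation; "contact_force": force on the tool from outside, world axes, zero at the start; "moment": the same for the moment, N m; "grip_width": finger opening in m; "gripper_force": force on a finger pad.
Only numpy, scipy, OpenCV 4.12 (cv2) and the standard library are available. Lean on these libraries where they do the work, as an engineer would, in place of code of your own. Each camera call takes 0.05 s, during which the arm holds its last target. There are 200 camera calls.

## Working session

There is one attempt and no reset: what is moved stays moved. The work goes in short steps, Python scripts to look and compute and a tool call to move; the robot and the scene stay as the last step left them, time stands still between calls to the robot, and variables do not carry over. Pictures are saved under pics/ and viewed, at most 10 in all, crops included, and the job is handed in when it is done.

Besides the shell and the picture viewer there is one more tool, called after "Emit:" as a command line: name --pt "numbers of a row" for each row, then --argument value for the rest. apply_moves: Moves the arm, as the interface text tells. Its arguments: {"type":"object","properties":{"rows":{"type":"array","items":{"type":"array","items":{"type":"number"}}},"claw":{"type":"number"},"newtons":{"type":"number"}},"required":["rows"]}

```bash
mkdir -p pics
cat > h.py <<'E'
import numpy as np, cv2
from scipy.spatial.transform import Rotation as R
from bench import r
def rot(a):
    a=np.array(a,float)
    if a.shape==(3,3): return a
    return R.from_rotvec(a).as_matrix() if a.size==3 else R.from_quat(a).as_matrix()
def ray(f,uv,z):
    K=np.array(f["intrinsics"]); p=np.linalg.inv(K)@np.array([uv[0],uv[1],1.])
    d=rot(f["attitude"])@np.array([p[0],-p[1],-p[2]]); e=np.array(f["eye"])
    return e+d*(z-e[2])/d[2]
def proj(f,P):
    c=rot(f["attitude"]).T@(np.array(P)-f["eye"]); q=np.array(f["intrinsics"])@np.array([c[0],-c[1],-c[2]]); return q[:2]/q[2]
def save(f,n): cv2.imwrite("pics/"+n,f["pixels"][:,:,::-1])
def delta(pos,R_t=None):
    s=r.get_obs(); Rm=rot(s["orientation"]); print("shift units",np.round(Rm.T@(np.array(pos)-s["tcp_pos"])/.25,3))
    if R_t is not None: print("turn units",np.round(R.from_matrix(Rm.T@R_t).as_rotvec()/(np.pi/2),3))
E
python3 - <<'E'
from h import *
np.set_printoptions(precision=4,suppress=True)
s=r.get_obs(); print(s)
for n in["scene","top"]:
    f=r.grab_frame(n); save(f,n+"1.png"); print(n,[k for k in f],f["eye"],f["attitude"],f["intrinsics"])
    for t in["socket","relay_station","old_relay","old_relay_middle","spare_relay","slim_relay","tray","ipa_bottle","solder_reel","tape_roll"]:
        a=r.landmark_of(f,t); b=r.search_frame(f,t)
        print(t,[(np.round(x["point"],1),round(x["conf"],2)) for x in a[:3]],[(np.round(x["rect"]),round(x["conf"],2)) for x in b[:3]])
        for x in a[:3]:
            z={"socket":.03,"old_relay":.016,"old_relay_middle":.046}.get(t,0); print("   ",ray(f,x["point"],z))
E
```

```text
{'clock': 0.0, 'joints': array([ 1.1079,  0.4778,  0.0224,  1.5564, -0.0115,  1.1093, -0.0831]), 'qvel': array([ 0.0006,  0.0001, -0.001 , -0.0002, -0.0005, -0.0018,  0.0006]), 'tau': array([ -0.0004, -59.6453,   1.6075, -28.1196,   0.0125,   0.0094,
        -0.    ]), 'tcp_pos': array([ 0.2343, -0.6324,  0.2303]), 'orientation': array([-3.0905, -0.5542,  0.0008]), 'contact_force': array([ 0.3323, -0.151 ,  0.1832]), 'moment': array([-0.0075, -0.0398,  0.0069]), 'gripper_force': 0.0, 'grip_width': 0.08537328669797035}
scene ['pixels', 'intrinsics', 'eye', 'attitude', 'shot'] [-0.0686  0.7283  0.8882] [ 0.3748 -1.013  -2.2705] [[565.3413   0.     321.2134]
 [  0.     565.3413 237.8237]
 [  0.       0.       1.    ]]
socket [(array([314.8, 268.3]), 0.91)] [(array([290., 239.,  52.,  60.]), 0.69), (array([305., 246.,  21.,  27.]), 0.44)]
    [0.4978 0.0771 0.03  ]
relay_station [(array([311.1, 277.7]), 0.89)] [(array([287., 240.,  53.,  59.]), 0.7)]
    [0.5051 0.0817 0.    ]
old_relay [(array([315.1, 271.7]), 0.79)] [(array([306., 247.,  20.,  24.]), 0.55)]
    [0.4998 0.0741 0.016 ]
o
[... 2102 characters left out ...]
93  0.    ]
    [ 0.5945 -0.1521  0.    ]
slim_relay [(array([172.5, 247.1]), 0.56)] [(array([162., 234.,  14.,  18.]), 0.57)]
    [0.5382 0.3845 0.    ]
tray [(array([428.6, 299.2]), 0.75), (array([301.5, 261.1]), 0.65)] [(array([403., 269.,  57.,  57.]), 0.84)]
    [ 0.4139 -0.2114  0.    ]
    [0.5038 0.0816 0.    ]
ipa_bottle [(array([241.4, 279.5]), 0.58)] [(array([221., 259.,  34.,  31.]), 0.65)]
    [0.461  0.2206 0.    ]
solder_reel [(array([496.9, 256.3]), 0.69)] [(array([486., 242.,  27.,  27.]), 0.96)]
    [ 0.5137 -0.3743 -0.    ]
tape_roll [(array([313.9, 320.7]), 0.97)] [(array([298., 308.,  25.,  24.]), 0.86), (array([277., 242.,  49.,  35.]), 0.16)]
    [0.3655 0.0521 0.    ]
```

Run:
```python
import cv2
a=cv2.imread("pics/scene1.png")[130:400,170:470]; cv2.imwrite("pics/s1c.png",cv2.resize(a,None,fx=2.2,fy=2.2,interpolation=3))
a=cv2.imread("pics/top1.png")[150:340,150:520]; cv2.imwrite("pics/t1c.png",cv2.resize(a,None,fx=2.1,fy=2.1,interpolation=3))
```

```text
(no output)
```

View pics/s1c.png

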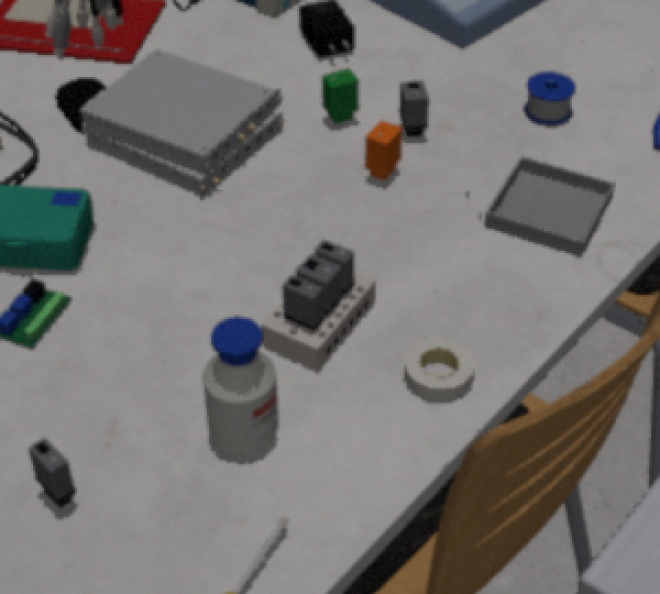

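View pics/t1c.png

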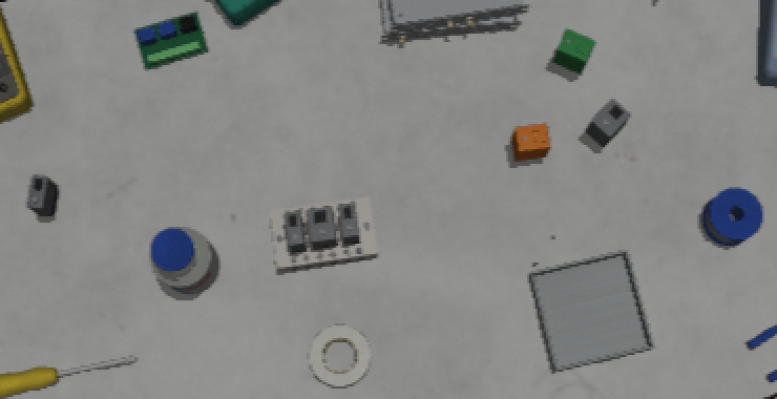

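```bash
cat >> h.py <<'E'
def down(yaw):  # tool y along world heading yaw, z down
    y=np.array([np.cos(yaw),np.sin(yaw),0]); z=np.array([0,0,-1.]); return np.stack([np.cross(y,z),y,z],1)
def plan(pos,yaw,n=1,P=None,Rm=None,q=True):
    s=r.get_obs(); P=np.array(s["tcp_pos"]) if P is None else np.array(P); Rm=rot(s["orientation"]) if Rm is None else Rm
    T=down(yaw)
    if q and np.dot(T[:,1],Rm[:,1])<0: T=down(yaw+np.pi)
    w=R.from_matrix(Rm.T@T).as_rotvec(); D=np.array(pos)-P
    for i in range(n):
        print("call",i,np.round(np.r_[Rm.T@D/n/.25,w/n/(np.pi/2)],3).tolist(),"rows>=",np.ceil(max(np.linalg.norm(D)/n/.0625,np.degrees(np.linalg.norm(w))/n/10.7)))
        Rm=Rm@R.from_rotvec(w/n).as_matrix()
    return np.array(pos),T
E
python3 - <<'E'
from h import *
plan([.50,.078,.26],.11,4)
E
```

```text
call 0 [0.496, -0.574, -0.029, -0.0, -0.0, -0.211] rows>= 4.0
call 1 [0.656, -0.382, -0.029, -0.0, -0.0, -0.211] rows>= 4.0
call 2 [0.744, -0.148, -0.029, -0.0, -0.0, -0.211] rows>= 4.0
call 3 [0.752, 0.103, -0.029, -0.0, -0.0, -0.211] rows>= 4.0
```

Emit:
apply_moves --pt "0.5 -0.57 -0.03 0 0 -0.21" --pt "0.5 -0.57 -0.03 0 0 -0.21" --pt "0.5 -0.57 -0.03 0 0 -0.21" --pt "0.5 -0.57 -0.03 0 0 -0.21" --claw 1

```text
clock: 2.6
tcp_pos: [0.305, -0.4515, 0.2394]
orientation: [-2.955, -1.065, -0.002]
contact_force: [-0.3, -0.5, 0.5]
grip_width: 0.0851
gripper_force: 0.0
```

Emit:
apply_moves --pt "0.66 -0.38 -0.03 0 0 -0.21" --pt "0.66 -0.38 -0.03 0 0 -0.21" --pt "0.66 -0.38 -0.03 0 0 -0.21" --pt "0.66 -0.38 -0.03 0 0 -0.21"

```text
clock: 3.1
tcp_pos: [0.3719, -0.2747, 0.247]
orientation: [2.74, 1.535, 0.002]
contact_force: [-0.6, -1.1, 0.0]
grip_width: 0.0853
gripper_force: 0.0
```

Emit:
apply_moves --pt "0.74 -0.15 -0.03 0 0 -0.21" --pt "0.74 -0.15 -0.03 0 0 -0.21" --pt "0.74 -0.15 -0.03 0 0 -0.21" --pt "0.74 -0.15 -0.03 0 0 -0.21"

```text
clock: 3.6
tcp_pos: [0.4378, -0.098, 0.2545]
orientation: [2.451, 1.964, 0.004]
contact_force: [0.4, -0.9, 0.2]
grip_width: 0.0859
gripper_force: 0.0
```

Emit:
apply_moves --pt "0.75 0.1 -0.03 0 0 -0.21" --pt "0.75 0.1 -0.03 0 0 -0.21" --pt "0.75 0.1 -0.03 0 0 -0.21" --pt "0.75 0.1 -0.03 0 0 -0.21" --pt "0.75 0.1 -0.03 0 0 -0.21"

```text
clock: 4.22
tcp_pos: [0.5026, 0.0739, 0.2608]
orientation: [-2.106, -2.331, 0.002]
contact_force: [-0.1, -0.1, -0.5]
grip_width: 0.0855
gripper_force: 0.0
```

Run:
```python
from h import *
np.set_printoptions(precision=4,suppress=True)
s=r.get_obs(); print(s)
f=r.grab_frame("wrist"); save(f,"w1.png"); print(f["eye"],f["attitude"],f["intrinsics"])
for t,z in[("socket",.03),("relay_station",0),("old_relay",.016),("old_relay_middle",.046)]:
    for x in r.landmark_of(f,t)[:2]: print(t,x["point"],x["conf"],ray(f,x["point"],z))
```

```text
{'clock': 4.225, 'joints': array([ 0.2904,  0.2327, -0.6454,  1.8783,  0.1582,  1.0826, -0.3154]), 'qvel': array([ 0.0205, -0.0127,  0.0128,  0.0156, -0.0019, -0.0001, -0.0031]), 'tau': array([ -1.6045, -38.4742,  -4.7715, -27.9306,  -0.096 ,  -0.0766,
        -0.0373]), 'tcp_pos': array([0.5026, 0.0739, 0.2608]), 'orientation': array([-2.106 , -2.3309,  0.002 ]), 'contact_force': array([-0.1443, -0.08  , -0.5164]), 'moment': array([-0.0535,  0.0453,  0.0287]), 'gripper_force': 0.0, 'grip_width': 0.08545314889778269}
[0.4947 0.1417 0.4043] [-0.2704 -0.0121  0.1006] [[354.541    0.     317.2845]
 [  0.     354.541  240.463 ]
 [  0.       0.       1.    ]]
relay_station [317.1, 204.5] 0.81 [0.5008 0.0728 0.    ]
old_relay [312.9, 208.4] 0.83 [0.4964 0.0707 0.016 ]
old_relay [230.9, 406.4] 0.66 [ 0.4153 -0.2008  0.016 ]
old_relay_middle [318.8, 213.3] 0.94 [0.5028 0.0718 0.046 ]
old_relay_middle [317.8, 207.5] 0.4 [0.5011 0.0777 0.046 ]
```

View pics/w1.png

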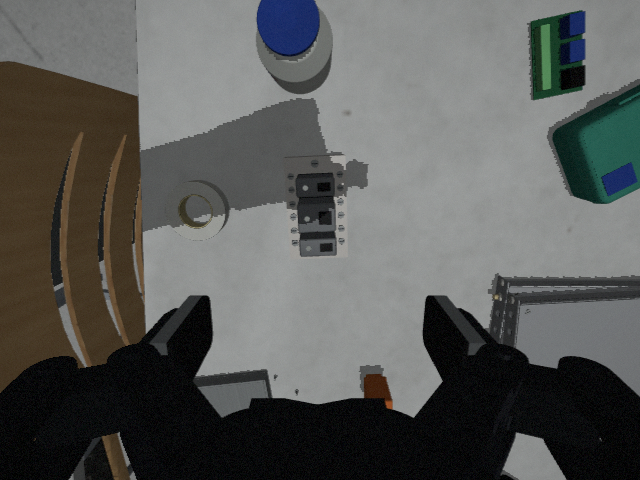

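Run:
```python
import cv2
a=cv2.imread("pics/w1.png")[145:270,260:380]; cv2.imwrite("pics/w1c.png",cv2.resize(a,None,fx=4.8,fy=4.8,interpolation=cv2.INTER_NEAREST))
```

```text
(no output)
```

View pics/w1c.png

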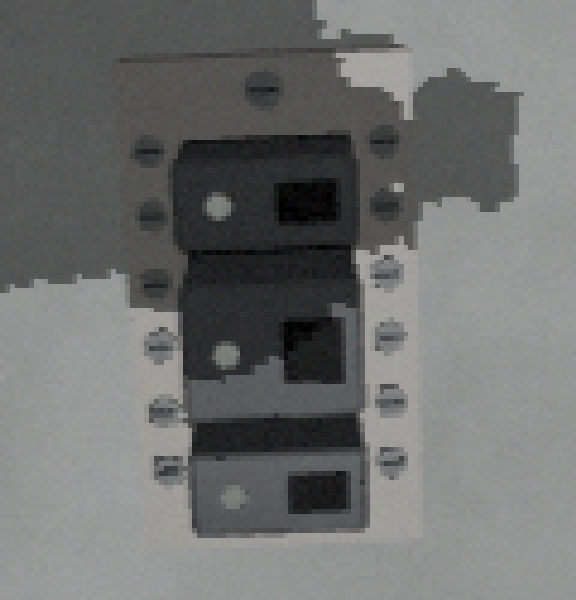

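Run:
```python
from h import *
np.set_printoptions(precision=4,suppress=True)
f=r.grab_frame("wrist")
g=lambda u,v,z: ray(f,[260+u/4.8-.4,145+v/4.8-.4],z)[:2]
c=np.array([g(184,284,.076),g(358,280,.076),g(362,413,.076),g(188,420,.076)])
print("relay top",c,"centre",c.mean(0),"sizes",np.linalg.norm(np.diff(c,axis=0),axis=1))
d=c[1]+c[2]-c[0]-c[3]; print("yaw x",np.arctan2(d[1],d[0])); d=c[0]+c[1]-c[2]-c[3]; print("yaw y",np.arctan2(-d[0],d[1]))
s=np.array([g(118,60,.03),g(410,47,.03),g(423,540,.03),g(145,550,.03)])
print("st",s,s.mean(0),np.linalg.norm(np.diff(s,axis=0),axis=1)); d=s[0]+s[1]-s[2]-s[3]; print(np.arctan2(-d[0],d[1]))
L=np.array([g(148,151,.03),g(168,470,.03),g(384,141,.03),g(392,462,.03)]);print(L.mean(0)); 
for d in(L[0]-L[1],L[2]-L[3]): print(np.arctan2(-d[0],d[1]))
t=[x["point"] for x in r.landmark_of(f,"tray")[:1]]; print(t)
```

```text
relay top [[0.4815 0.0849]
 [0.5152 0.0891]
 [0.519  0.0627]
 [0.4847 0.0578]] centre [0.5001 0.0736] sizes [0.0339 0.0267 0.0347]
yaw x 0.13294595003192924
yaw y 0.12878178446088376
st [[0.4615 0.1238]
 [0.5235 0.1328]
 [0.5399 0.0229]
 [0.4761 0.014 ]] [0.5003 0.0734] [0.0626 0.1111 0.0645]
0.14019463904164614
[0.5    0.0731]
0.14358274345797314
0.1424496916478947
[[235.5, 403.8]]
```

Run:
```python
from h import *
P,T=plan([.5,.0735,.11],.138)
plan([.5,.0735,.038],.138,1,P,T)
```

```text
call 0 [-0.005, -0.01, 0.606, 0.0, 0.0, -0.023] rows>= 3.0
call 0 [0.0, 0.0, 0.288, 0.0, 0.0, 0.0] rows>= 2.0
```

Emit:
apply_moves --pt "-0.005 -0.01 0.3 0 0 -0.023" --pt "-0.005 -0.01 0.6 0 0 -0.023" --pt "-0.005 -0.01 0.7 0 0 -0.023" --pt "-0.005 -0.01 0.8 0 0 -0.023" --pt "-0.005 -0.01 0.89 0 0 -0.023"

```text
clock: 5.2
tcp_pos: [0.4996, 0.0741, 0.0376]
orientation: [-2.061, -2.37, 0.001]
contact_force: [-0.1, 0.2, -0.2]
grip_width: 0.0854
gripper_force: 0.0
```

Emit:
apply_moves --pt "0 0 0 0 0 0" --pt "0 0 0 0 0 0" --pt "0 0 0 0 0 0" --pt "0 0 0 0 0 0" --pt "0 0 0 0 0 0" --claw 0 --newtons 45

```text
clock: 5.82
tcp_pos: [0.5008, 0.0746, 0.04]
orientation: [2.06, 2.369, 0.002]
contact_force: [-0.4, -0.3, 6.5]
grip_width: 0.0357
gripper_force: 45.1
```

Run:
```python
from h import *
np.set_printoptions(precision=4,suppress=True)
s=r.get_obs(); print({k:s[k] for k in("clock","tcp_pos","orientation","contact_force","moment","grip_width","gripper_force")})
print(rot(s["orientation"]))
```

```text
{'clock': 5.825, 'tcp_pos': array([0.5008, 0.0746, 0.04  ]), 'orientation': array([2.0603, 2.3695, 0.0022]), 'contact_force': array([-0.3688, -0.257 ,  6.5494]), 'moment': array([-0.0765,  0.3681, -0.0219]), 'grip_width': 0.03568798916016886, 'gripper_force': 45.094120502471924}
[[-0.1389  0.9903  0.0022]
 [ 0.9903  0.1389 -0.    ]
 [-0.0003  0.0021 -1.    ]]
```

Emit:
apply_moves --pt "0 0 -0.06 0 0 0" --pt "0 0 -0.12 0 0 0" --pt "0 0 -0.25 0 0 0" --pt "0 0 -0.42 0 0 0" --pt "0 0 -0.42 0 0 0"

```text
clock: 6.45
tcp_pos: [0.502, 0.0752, 0.1477]
orientation: [2.058, 2.367, 0.008]
contact_force: [-0.2, -0.6, 0.1]
grip_width: 0.0358
gripper_force: 45.9
```

Run:
```python
from h import *
s=r.get_obs(); print(s["grip_width"],s["gripper_force"],s["contact_force"],s["tcp_pos"])
P,T=plan([.418,-.211,.14],-.2,2)
plan([.418,-.211,.029],-.2,1,P,T)
```

```text
0.03584154662882174 45.91610670089722 [-0.21277116 -0.6090563   0.13126703] [0.50203417 0.07517169 0.14765551]
call 0 [-0.543, -0.246, 0.014, 0.002, -0.0, 0.108] rows>= 3.0
call 1 [-0.577, -0.151, 0.015, 0.002, -0.0, 0.108] rows>= 3.0
call 0 [0.0, 0.0, 0.444, 0.0, 0.0, 0.0] rows>= 2.0
```

Emit:
apply_moves --pt "-0.18 -0.08 0.0 0 0 0.036" --pt "-0.36 -0.16 0.01 0 0 0.072" --pt "-0.54 -0.245 0.014 0 0 0.108" --pt "-0.54 -0.245 0.014 0 0 0.108"

```text
clock: 6.95
tcp_pos: [0.4556, -0.0718, 0.1395]
orientation: [-2.262, -2.179, 0.006]
contact_force: [0.4, -0.6, 0.3]
grip_width: 0.0353
gripper_force: 45.9
```

Emit:
apply_moves --pt "-0.2 -0.05 0.0 0 0 0.036" --pt "-0.4 -0.1 0.01 0 0 0.072" --pt "-0.58 -0.15 0.015 0 0 0.108" --pt "-0.58 -0.15 0.015 0 0 0.108"

```text
clock: 7.45
tcp_pos: [0.4146, -0.2141, 0.1361]
orientation: [-2.437, -1.982, 0.002]
contact_force: [0.4, 0.6, -1.1]
grip_width: 0.0356
gripper_force: 45.9
```

Run:
```python
from h import *
s=r.get_obs(); print(s["grip_width"],s["gripper_force"],s["contact_force"],s["tcp_pos"])
plan([.418,-.211,.03],-.2)
f=r.grab_frame("top"); save(f,"t2.png"); a=cv2.imread("pics/t2.png")[180:360,340:540]; cv2.imwrite("pics/t2c.png",cv2.resize(a,None,fx=3,fy=3))
```

```text
0.035600793257362436 45.86928606033325 [ 0.40772418  0.59641016 -1.12932752] [ 0.41464709 -0.21411727  0.13608242]
call 0 [0.015, 0.011, 0.424, -0.001, 0.0, -0.003] rows>= 2.0
```

View pics/t2c.png

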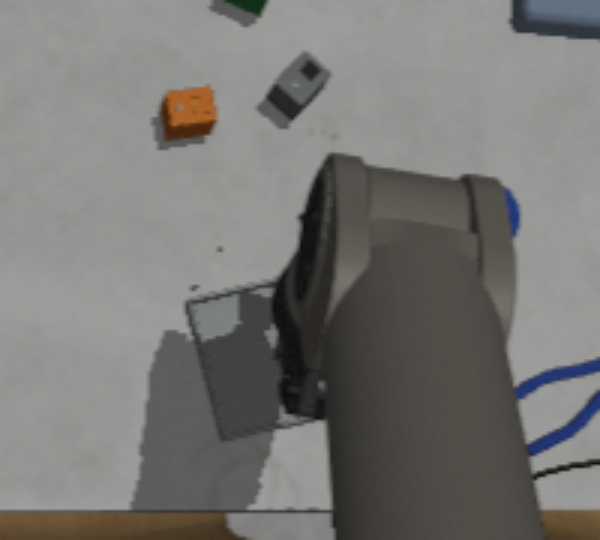

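Emit:
apply_moves --pt "0 0.01 0.2 0 0 0" --pt "0.015 0.01 0.35 0 0 0" --pt "0.015 0.01 0.39 0 0 0" --pt "0.015 0.01 0.424 0 0 0" --pt "0.015 0.01 0.424 0 0 0"

```text
clock: 8.12
tcp_pos: [0.42, -0.2082, 0.0311]
orientation: [2.431, 1.989, 0.001]
contact_force: [0.4, -0.1, -0.6]
grip_width: 0.0354
gripper_force: 45.9
```

Emit:
apply_moves --pt "0 0 0.006 0 0 0" --pt "0 0 0.012 0 0 0" --pt "0 0 0.012 0 0 0"

```text
clock: 8.5
tcp_pos: [0.4195, -0.2085, 0.0278]
orientation: [2.432, 1.988, 0.0]
contact_force: [-0.5, 0.6, -1.0]
grip_width: 0.0356
gripper_force: 45.9
```

Emit:
apply_moves --pt "0 0 0 0 0 0" --pt "0 0 0 0 0 0" --pt "0 0 0 0 0 0" --pt "0 0 -0.1 0 0 0" --pt "0 0 -0.3 0 0 0" --claw 0.65

```text
clock: 9.12
tcp_pos: [0.418, -0.2077, 0.102]
orientation: [-2.428, -1.987, 0.002]
contact_force: [-0.0, -1.2, -0.4]
grip_width: 0.0554
gripper_force: 0.0
```

Run:
```python
from h import *
plan([.57,-.29,.26],-.2,2)
```

```text
call 0 [-0.101, 0.329, -0.318, -0.001, -0.0, 0.0] rows>= 2.0
call 1 [-0.101, 0.33, -0.317, -0.001, -0.0, 0.0] rows>= 2.0
```

Run:
```python
from h import *
plan([.618,-.232,.24],-.2,1)
```

```text
call 0 [0.064, 0.801, -0.555, -0.003, -0.001, 0.0] rows>= 4.0
```

Emit:
apply_moves --pt "0.06 0.2 -0.3 0 0 0" --pt "0.06 0.4 -0.55 0 0 0" --pt "0.06 0.6 -0.55 0 0 0" --pt "0.06 0.8 -0.55 0 0 0" --pt "0.06 0.8 -0.55 0 0 0" --claw 1

```text
clock: 9.75
tcp_pos: [0.6217, -0.2332, 0.2401]
orientation: [2.431, 1.989, 0.004]
contact_force: [-0.5, -0.8, -1.3]
grip_width: 0.0856
gripper_force: 0.0
```

Emit:
apply_moves --pt "0 0 0 0 0 0" --pt "0 0 0 0 0 0"

```text
clock: 10.0
tcp_pos: [0.6168, -0.2332, 0.2396]
orientation: [-2.431, -1.988, 0.002]
contact_force: [-1.2, 0.2, -0.5]
grip_width: 0.0854
gripper_force: 0.0
```

Run:
```python
from h import *
np.set_printoptions(precision=4,suppress=True)
print(r.get_obs()["tcp_pos"])
f=r.grab_frame("wrist"); save(f,"w2.png"); cv2.imwrite("pics/w2c.png",cv2.resize(f["pixels"][120:320,200:466,::-1],None,fx=3,fy=3,interpolation=0))
for x in r.landmark_of(f,"spare_relay")[:3]: print(x["point"],x["conf"],ray(f,x["point"],0))
g=r.grab_frame("top")
for t in("old_relay_middle","tray"):
    for x in r.landmark_of(g,t)[:2]: print(t,x["point"],x["conf"],ray(g,x["point"],.033 if t!="tray" else 0))
import pickle; pickle.dump({k:f[k] for k in("eye","attitude","intrinsics")},open("w2.pkl","wb")); save(g,"t3.png")
```

```text
[ 0.6168 -0.2332  0.2396]
[288.4, 139.7] 0.96 [ 0.5994 -0.1578  0.    ]
[321.6, 212.2] 0.88 [ 0.6182 -0.2397  0.    ]
[392.4, 164.2] 0.75 [ 0.7017 -0.204   0.    ]
old_relay_middle [430.6, 294.0] 0.55 [ 0.4217 -0.2113  0.033 ]
tray [428.4, 297.9] 0.67 [ 0.4169 -0.2111  0.    ]
tray [428.0, 294.6] 0.22 [ 0.4245 -0.2104  0.    ]
```

View pics/w2c.png

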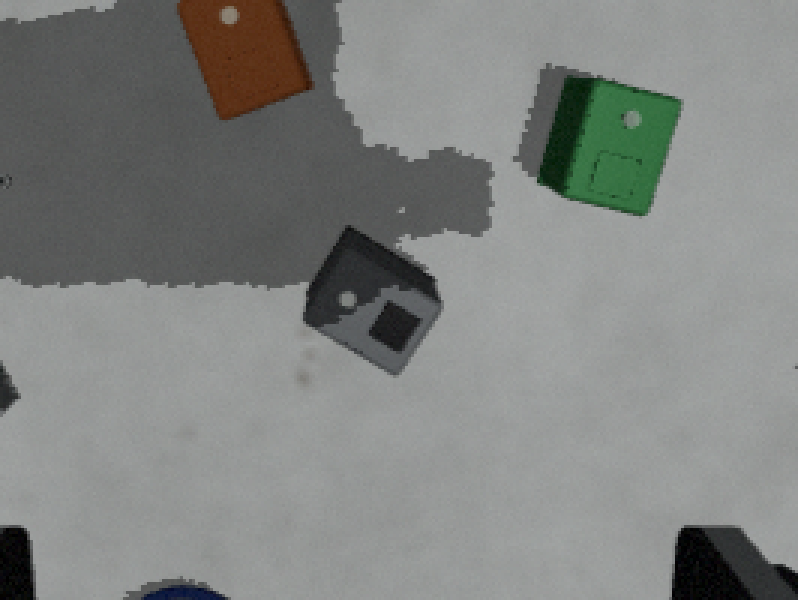

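Run:
```python
from h import *
import pickle; f=pickle.load(open("w2.pkl","rb"))
np.set_printoptions(precision=4,suppress=True)
g=lambda u,v,z: ray(f,[200+u/3-.3,120+v/3-.3],z)[:2]
c=np.array([g(352,251,.06),g(441,305,.06),g(398,375,.06),g(305,322,.06)])
print(c,c.mean(0),np.linalg.norm(np.diff(c,axis=0),axis=1))
d=c[1]+c[2]-c[0]-c[3]; yx=np.arctan2(d[1],d[0]); print("long yaw",yx)
d=c[0]+c[1]-c[2]-c[3]; print("short",np.arctan2(-d[0],d[1]))
print(r.get_obs()["joints"])
m=c.mean(0); plan([*m,.12],yx); P,T=plan([*m,.024],yx)
t=down(yx); print(t)
```

```text
[[ 0.6175 -0.2193]
 [ 0.6412 -0.2414]
 [ 0.6238 -0.261 ]
 [ 0.5986 -0.2383]] [ 0.6203 -0.24  ] [0.0324 0.0262 0.0339]
long yaw -0.7403834129153876
short -0.753027037340477
[ 0.5857  0.4848 -0.4514  1.5579  0.225   1.1507 -0.1127]
call 0 [-0.023, 0.015, 0.481, 0.0, 0.0, 0.344] rows>= 3.0
call 0 [-0.023, 0.015, 0.865, 0.0, 0.0, 0.344] rows>= 4.0
[[ 0.6746  0.7382  0.    ]
 [ 0.7382 -0.6746  0.    ]
 [ 0.      0.     -1.    ]]
```

Emit:
apply_moves --pt "-0.02 0.015 0.1 0 0 0.11" --pt "-0.02 0.015 0.2 0 0 0.22" --pt "-0.02 0.015 0.3 0 0 0.34" --pt "-0.02 0.015 0.48 0 0 0.347" --pt "-0.02 0.015 0.48 0 0 0.347"

```text
clock: 10.88
tcp_pos: [0.6181, -0.2382, 0.1168]
orientation: [-2.873, -1.26, 0.009]
contact_force: [-0.5, -0.7, -0.3]
grip_width: 0.0854
gripper_force: 0.0
```

Run:
```python
from h import *
np.set_printoptions(precision=4,suppress=True)
f=r.grab_frame("wrist"); save(f,"w3.png"); cv2.imwrite("pics/w3c.png",cv2.resize(f["pixels"][100:300,190:456,::-1],None,fx=3,fy=3,interpolation=0))
s=r.get_obs();print(s["tcp_pos"]); plan([.6203,-.24,.024],-.745)
import pickle; pickle.dump({k:f[k] for k in("eye","attitude","intrinsics")},open("w3.pkl","wb"))
```

```text
[ 0.62   -0.2386  0.1194]
call 0 [-0.003, 0.006, 0.381, -0.002, 0.001, 0.001] rows>= 2.0
```

View pics/w3c.png

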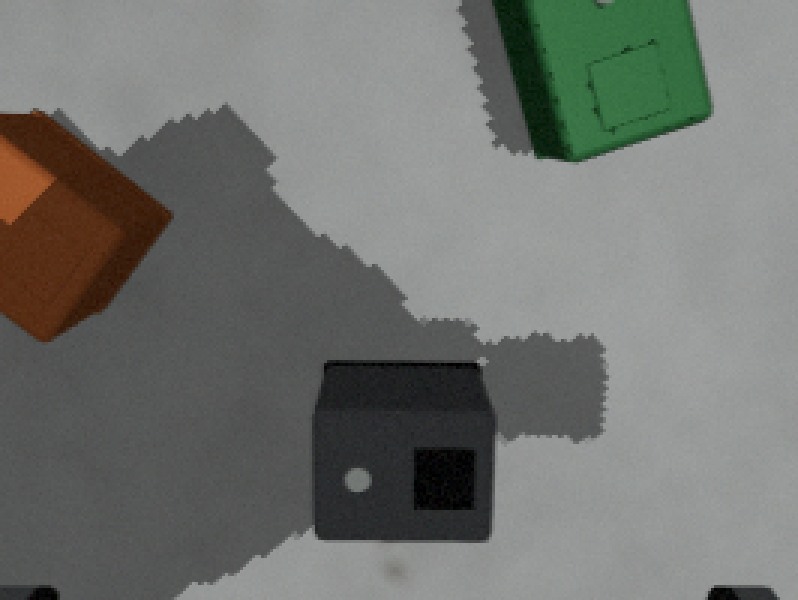

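Run:
```python
from h import *
import pickle; f=pickle.load(open("w3.pkl","rb"))
np.set_printoptions(precision=4,suppress=True)
g=lambda u,v,z: ray(f,[190+u/3-.3,100+v/3-.3],z)[:2]
c=np.array([g(314,410,.06),g(495,409,.06),g(493,542,.06),g(316,542,.06)])
print(c.mean(0),np.linalg.norm(np.diff(c,axis=0),axis=1))
d=c[1]+c[2]-c[0]-c[3]; yx=np.arctan2(d[1],d[0]); print("long yaw",yx); print(r.get_obs()["tcp_pos"])
plan([*c.mean(0),.024],yx)
```

```text
[ 0.62   -0.2398] [0.0353 0.0278 0.0357]
long yaw -0.7393838987461483
[ 0.62   -0.2386  0.1194]
call 0 [-0.003, 0.004, 0.381, -0.002, 0.001, -0.003] rows>= 2.0
```

Sizes and centre agree with the given dimensions (35.5 x 27.8 mm). Descend and grip.

Emit:
apply_moves --pt "-0.003 0.004 0.15 0 0 -0.003" --pt "-0.003 0.004 0.28 0 0 -0.003" --pt "-0.003 0.004 0.34 0 0 -0.003" --pt "-0.003 0.004 0.375 0 0 -0.003" --pt "-0.003 0.004 0.375 0 0 -0.003"

```text
clock: 11.55
tcp_pos: [0.6219, -0.2403, 0.0271]
orientation: [2.874, 1.267, 0.001]
contact_force: [0.3, -0.9, -0.5]
grip_width: 0.0854
gripper_force: 0.0
```

Emit:
apply_moves --pt "0 0 0 0 0 0" --pt "0 0 0 0 0 0" --pt "0 0 0 0 0 0" --pt "0 0 0 0 0 0" --pt "0 0 0 0 0 0" --claw 0 --newtons 45

```text
clock: 12.18
tcp_pos: [0.6217, -0.2403, 0.027]
orientation: [2.874, 1.267, 0.001]
contact_force: [-1.0, 0.7, 6.0]
grip_width: 0.0354
gripper_force: 45.3
```

Emit:
apply_moves --pt "0 0 -0.1 0 0 0" --pt "0 0 -0.2 0 0 0" --pt "0 0 -0.4 0 0 0" --pt "0 0 -0.55 0 0 0" --pt "0 0 -0.55 0 0 0"

```text
clock: 12.8
tcp_pos: [0.6232, -0.2407, 0.1672]
orientation: [2.871, 1.266, 0.007]
contact_force: [0.1, 0.1, -2.1]
grip_width: 0.0353
gripper_force: 45.1
```

Run:
```python
from h import *
plan([.5005,.074,.15],.138,3)
```

```text
call 0 [0.199, -0.404, 0.021, 0.001, 0.0, -0.186] rows>= 2.0
call 1 [0.307, -0.329, 0.022, 0.001, 0.0, -0.186] rows>= 2.0
call 2 [0.389, -0.226, 0.023, 0.001, 0.0, -0.186] rows>= 2.0
```

Emit:
apply_moves --pt "0.1 -0.2 0 0 0 -0.093" --pt "0.2 -0.4 0.02 0 0 -0.186" --pt "0.2 -0.4 0.02 0 0 -0.186"

```text
clock: 13.18
tcp_pos: [0.5787, -0.13, 0.157]
orientation: [-2.648, -1.682, 0.003]
contact_force: [0.7, -0.5, -0.6]
grip_width: 0.0356
gripper_force: 45.4
```

Emit:
apply_moves --pt "0.15 -0.165 0 0 0 -0.093" --pt "0.307 -0.33 0.02 0 0 -0.186" --pt "0.307 -0.33 0.02 0 0 -0.186"

```text
clock: 13.55
tcp_pos: [0.5378, -0.0265, 0.1526]
orientation: [-2.377, -2.049, 0.002]
contact_force: [1.3, 0.8, -0.8]
grip_width: 0.0352
gripper_force: 45.5
```

Emit:
apply_moves --pt "0.2 -0.11 0 0 0 -0.093" --pt "0.39 -0.226 0.023 0 0 -0.186" --pt "0.39 -0.226 0.023 0 0 -0.186" --pt "0.39 -0.226 0.023 0 0 -0.186"

```text
clock: 14.05
tcp_pos: [0.4997, 0.0726, 0.1474]
orientation: [-2.068, -2.365, 0.002]
contact_force: [1.0, -1.1, -1.4]
grip_width: 0.0357
gripper_force: 45.4
```

Run:
```python
from h import *
s=r.get_obs();print(s["tcp_pos"],s["grip_width"]); plan([.5008,.0744,.115],.138)
```

```text
[0.49969859 0.07263289 0.14741183] 0.03571714485480601
call 0 [0.007, 0.005, 0.13, -0.001, 0.0, -0.003] rows>= 1.0
```

Emit:
apply_moves --pt "0.007 0.005 0.05 0 0 -0.003" --pt "0.007 0.005 0.12 0 0 -0.003" --pt "0.007 0.005 0.12 0 0 -0.003" --pt "0.007 0.005 0.12 0 0 -0.003"

```text
clock: 14.55
tcp_pos: [0.5003, 0.076, 0.1178]
orientation: [-2.059, -2.372, 0.001]
contact_force: [0.3, -0.0, -0.2]
grip_width: 0.0354
gripper_force: 45.4
```

Run:
```python
from h import *
import pickle
s=r.get_obs();print(s["tcp_pos"]); plan([.5008,.0744,.043],.138)
f=r.grab_frame("wrist"); save(f,"w4.png"); cv2.imwrite("pics/w4c.png",cv2.resize(f["pixels"][170:370,190:456,::-1],None,fx=3,fy=3,interpolation=0))
pickle.dump({k:f[k] for k in("eye","attitude","intrinsics")},open("w4.pkl","wb"))
```

```text
[0.50029271 0.07596576 0.11775989]
call 0 [-0.007, 0.001, 0.299, -0.0, -0.0, 0.002] rows>= 2.0
```

View pics/w4c.png

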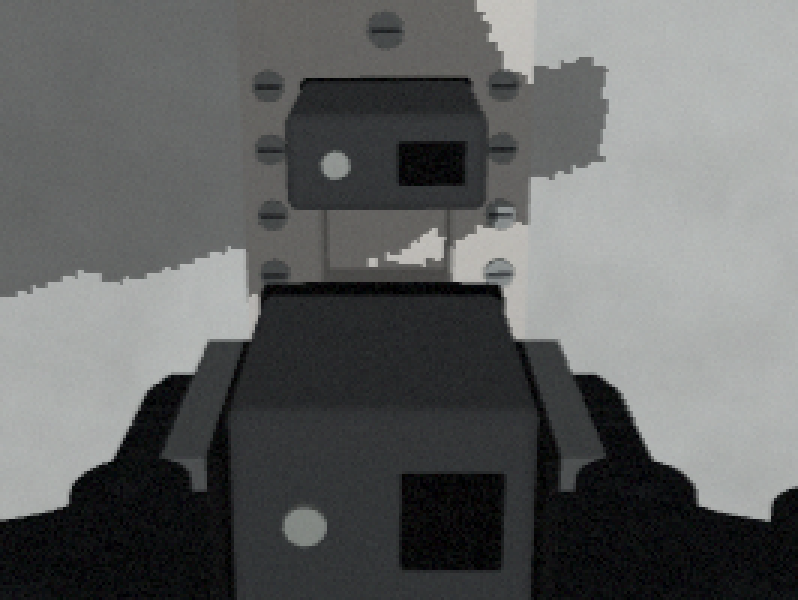

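Run:
```python
from h import *
import pickle; f=pickle.load(open("w4.pkl","rb"))
np.set_printoptions(precision=4,suppress=True)
g=lambda u,v,z: ray(f,[190+u/3-.3,170+v/3-.3],z)[:2]
c=np.array([g(286,114,.076),g(487,112,.076),g(487,209,.076),g(288,210,.076)])
print("nbr",c.mean(0),np.linalg.norm(np.diff(c,axis=0),axis=1)); d=c[1]+c[2]-c[0]-c[3]; print("yaw",np.arctan2(d[1],d[0]))
y=np.array([-np.sin(.138),np.cos(.138)]); x=np.array([y[1],-y[0]])
so=c.mean(0)-.029*y
for z in(.1505,): 
    a,b=g(228,408,z),g(541,408,z); print("edge len",np.linalg.norm(b-a),"yaw",np.arctan2(*(b-a)[::-1])); re=(a+b)/2-.014*y
print("socket",so,"relay",re,"err(relay-socket) x,y",(re-so)@x,(re-so)@y)
# foot-free check: socket hole edges z=.03
a,b=g(326,240,.03),g(449,240,.03); print("hole width",np.linalg.norm(b-a),"mid x err vs socket",((a+b)/2-so)@x)
a=g(387,268,.03)
print("hole far edge? y rel",(a-so)@y)
s=r.get_obs(); print(s["tcp_pos"])
```

```text
nbr [0.4961 0.102 ] [0.0354 0.0177 0.036 ]
yaw 0.14849526576484137
edge len 0.03565302509906634 yaw 0.14117866825054545
socket [0.5001 0.0733] relay [0.4992 0.0763] err(relay-socket) x,y -0.0004398378716924591 0.003118811981064081
hole width 0.02795643960549674 mid x err vs socket 0.000345345190558223
hole far edge? y rel -0.006283413482630115
[0.5005 0.0761 0.1181]
```

Emit:
apply_moves --pt "-0.0105 0.002 0 0 0 0" --pt "-0.0105 0.002 0.06 0 0 0" --pt "-0.0105 0.002 0.14 0 0 0" --pt "-0.0105 0.002 0.21 0 0 0" --pt "-0.0105 0.002 0.22 0 0 0"

```text
clock: 15.22
tcp_pos: [0.5001, 0.0734, 0.0615]
orientation: [-2.058, -2.371, 0.003]
contact_force: [-0.4, -0.0, -2.0]
grip_width: 0.0354
gripper_force: 45.4
```

Emit:
apply_moves --pt "0 0 0.01 0 0 0" --pt "0 0 0.02 0 0 0" --pt "0 0 0.03 0 0 0" --pt "0 0 0.04 0 0 0"

```text
clock: 15.72
tcp_pos: [0.5014, 0.0735, 0.0532]
orientation: [2.059, 2.372, 0.001]
contact_force: [-0.3, 0.2, -0.9]
grip_width: 0.0351
gripper_force: 45.4
```

Emit:
apply_moves --pt "0 0 0.01 0 0 0" --pt "0 0 0.02 0 0 0" --pt "0 0 0.03 0 0 0" --pt "0 0 0.04 0 0 0" --pt "0 0 0.04 0 0 0"

```text
clock: 16.35
tcp_pos: [0.5013, 0.0736, 0.043]
orientation: [2.059, 2.373, 0.0]
contact_force: [0.3, 0.5, -1.5]
grip_width: 0.0355
gripper_force: 45.4
```

Emit:
apply_moves --pt "0 0 0.004 0 0 0" --pt "0 0 0.008 0 0 0" --pt "0 0 0.012 0 0 0" --pt "0 0 0.012 0 0 0"

```text
clock: 16.85
tcp_pos: [0.5013, 0.0736, 0.0428]
orientation: [2.058, 2.371, -0.002]
contact_force: [-11.5, -3.2, 35.0]
grip_width: 0.0355
gripper_force: 50.2
```

Emit:
apply_moves --pt "0 0 -0.006 0 0 0" --pt "0 0 -0.011 0 0 0" --pt "0 0 -0.011 0 0 0"

```text
clock: 17.23
tcp_pos: [0.5014, 0.0736, 0.043]
orientation: [2.059, 2.372, 0.0]
contact_force: [-1.5, -0.2, 4.8]
grip_width: 0.0358
gripper_force: 46.3
```

Emit:
apply_moves --pt "0 0 0 0 0 0" --pt "0 0 0 0 0 0" --pt "0 0 0 0 0 0" --pt "0 0 0 0 0 0" --pt "0 0 0 0 0 0" --claw 1

```text
clock: 17.85
tcp_pos: [0.5012, 0.0736, 0.0428]
orientation: [2.059, 2.373, 0.0]
contact_force: [0.3, 0.5, -0.4]
grip_width: 0.0854
gripper_force: 0.0
```

Emit:
apply_moves --pt "0 0 -0.1 0 0 0" --pt "0 0 -0.3 0 0 0" --pt "0 0 -0.5 0 0 0" --pt "0 0 -0.7 0 0 0" --pt "0 0 -0.7 0 0 0"

```text
clock: 18.48
tcp_pos: [0.5037, 0.0743, 0.2217]
orientation: [2.056, 2.368, 0.009]
contact_force: [-0.4, 0.5, -0.5]
grip_width: 0.0853
gripper_force: 0.0
```

Run:
```python
from h import *
f=r.grab_frame("wrist"); a=cv2.resize(f["pixels"][140:290,240:400,::-1],None,fx=3.7,fy=3.7,interpolation=0)
g=r.grab_frame("top"); b=cv2.resize(g["pixels"][250:340,385:475,::-1],(230,230)); a[:230,-230:]=b; cv2.imwrite("pics/end.png",a); print(r.get_obs()["tcp_pos"])
```

```text
[0.50115855 0.07330313 0.21789016]
```

View pics/end.png

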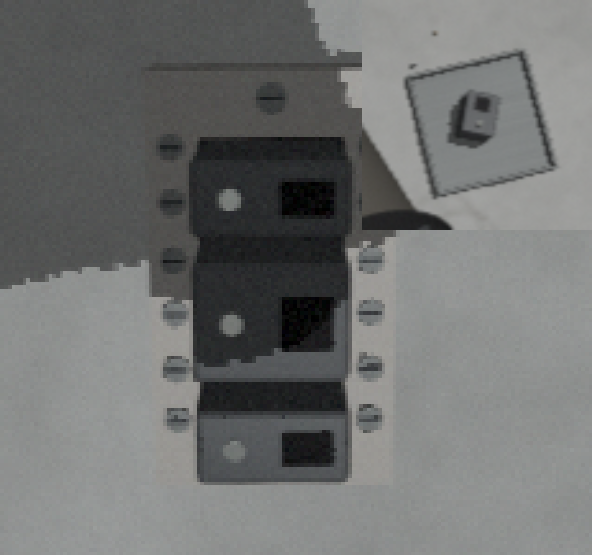

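The spare sits flush between its neighbours, aligned with them, at the same height. The old relay stands near the tray's centre.

```bash
python3 -c "
from bench import r
print(r.hand_in())"
```

```text
the job is handed in; nothing more can be done
None
```

The old relay is in the tray and the broad spare is plugged into the middle socket, squarely and fully home by the final pictures and the seating force. The job was handed in after about 18.5 s, and no verdict came back.

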